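Hold the key safe's latch open

ROBOT

A 6-joint arm with a two-finger parallel gripper is mounted at the origin on the work surface. World frame = base frame: x ahead of the robot, y to its left, z up, the work surface at z = 0. Lengths are in m, angles in rad, forces in N, time in s.
With the tool pointing down it reaches from about 0.35 to 0.925 m from the base axis. Payload 6.4 kg.
Tool frame: the origin (TCP) lies between the finger pads; the fingertips stand 11 mm ahead of it and the grasp point (between the pads) lies 8 mm behind it; z points along the fingers, y is the line along which they close (so a half turn about z gives the same grasp; the last joint's range is limited). The gripper opens to 85 mm and grips with 20 to 120 N. Pads are 22 mm wide; open, the fingers measure 114 mm over their backs; the gripper's body (76 mm by 85 mm) begins 54 mm behind the grasp point. The pads swing forward as they close: fully open they stand 13 mm farther back than shut.
Start: joints at [-1.425, 0.245, 1.558, -0, 1.339, -0.174], TCP at [0.204, -0.617, 0.242] pointing down, gripper open.
Joint ranges: [-3.13, 3.13], [-1.02, 2.26], [0.13, 2.54], [-0.95, 4.09], [0.21, 2.88], [-2.74, 2.74]. Speed limits (rad/s): [2.57, 2.57, 3.14, 3.14, 3.14, 3.14].

INTERFACE

Orientations are given as a rotation vector (axis times angle).
In Python, from cell import robot gives the robot as it stands.
- The arm moves only by the shell command python3 -m handwheel 'ROWS' [OPENING]. ROWS is a JSON object of lists of equal length, an entry for each row: "travel": the shift along the tool's x, y, z normalised to -1 to 1, where 1 is 250 mm, a list of three; "rotation": the turn, a rotation vector about the tool's x, y, z normalised to -1 to 1, where 1 is 2 pi rad, a list of three. A call has 1 to 8 rows; each row is the pose to reach, as a shift and turn from the pose commanded when the call began, along the tool's axes at that moment, turning the shorter way round; what a row does not reach only later rows make up. A row lasts 1/12 s, in which the tool goes at most 41.7 mm and 7.16 degrees, less where a joint would pass 70% of its speed; a pose out of reach is approached as far as the arm can. A call with a number of a shift or a turn outside -1 to 1 is refused whole. A call with a gripper value outside its range is refused whole. OPENING is the opening, from 0 (shut) to 1 (fully open), set as the call begins (- or left out, the last holds). The fingers move at their own pace and stop on an object; the grip force is fixed at half the most. Time passes only in rows, so rows that repeat a pose let the fingers close. It gives the time, the measured TCP pose, the force, the opening and the grip force at its end, in the units of the state.
- robot.observe(): the state, without advancing time (a new reading comes with each control period).
- robot.read_camera(name): name is "side" or "top"; returns the picture (420x560x3 uint8, red, green, blue); there is no depth.
- robot.camera_info(name): a dict with "fx", "fy", "cx", "cy" (pixels), "extrinsics" (4x4, takes a point from world to camera coordinates). Camera axes: x right, y down, z forward; pixel columns grow to the right and rows downward; lengths in m; the calibration is good to about 2 mm. A picture is of the moment at which its call begins. camera_info takes no time and is no camera call.
- robot.close_job(): hands the job in; it is judged then, once.
The state is a dict: "t": time; "q": joint angles; "dq": joint speeds; "joint_efforts": joint torques, N m; "ee_pos": TCP position; "tcp_rot": TCP orientation; "contact_force": force on the tool from outside, world axes, zero at the start; "moment": the same for the moment, N m; "width": opening from 0.0 (shut) to 1.0 (fully open); "finger_force": force on a finger pad.
Only numpy, scipy, OpenCV 4.12 (cv2) and the standard library are available. Lean on these libraries where they do the work, as an engineer would, in place of code of your own. Each camera call takes 0.05 s, during which the arm holds its last target. There are 200 camera calls.

TASK

The little key safe screwed to the entrance shelf is bolted. Turn its knob so that the pointer clicks in at the ring mark, then take the spring latch's tab in the fingers, pull it out to the long line on the plate and keep it there so that I can lift the lid: finish still holding it at the line, do not let go. Leave the things lying around the safe where they are.

Things in the scene. Friction and masses are not known exactly. Their poses are not given: they have to be found in the camera images.
- key_safe: Grey steel box 190 mm deep (x), 250 wide (y), 80 high, fixed on the shelf, facing the robot (-x) within 0.25 rad. Origin: centre of its underside; z up. The front 84 mm of its top is a flat deck, 80 mm above the origin, with the knob (+y side) and the latch (-y side) on a bright plate. Behind it the white hinged lid, top 10 mm above the deck (13 mm at its finger lip), stays shut.
- shelf: Pale ash shelf, fixed, 350 mm deep and 1240 mm long, its upper face 120 mm above the work surface (and its origin), with 12 mm high lips along front and back; chrome pegs with keys under its front edge.
- selector (a joint): Turn of the knob, rad, growing clockwise from above. A spring ball clicks it into 0, 0.6 (short lines: bolted), 1.2 (ring mark: latch free) and 1.8 (short line: code change); stops just beyond 0 and 1.8. Starts at 0 or 0.6. Between these the ball pulls to the nearest, and getting over to the next takes about 0.05 N m. Off the ring a cam stops the latch.
- selector_grip (a point): On the knob's axis, 26 mm above the deck; x axis along the bar to the pointer's nose, turning with the knob; z up. Black knob: skirt 46 mm across up to 9 mm above the deck, hub 28 mm across up to 18, upright bar 45 mm long, 13 thick (nose 7) up to 36, light line on top towards the nose. Axis at (-52, +75) mm from the safe's origin; at joint value q the nose is at yaw 0.9 - q in the safe's frame.
- ring_mark (a point): Centre of the ring mark, a flat dark ring 13 mm across on the plate, 33.5 mm from the knob's axis: the only ring, the other three marks are short lines. All four lie on the knob's far side, towards the lid; the ring is the third counting clockwise.
- latch (a joint): How far the latch is out, m: 0 home, growing along the safe's -y (to the right, away from the knob); 0.028 when the latch's own line meets the long line on the plate; end stop 0.038. A spring always draws it back, 4 N at home and 8 N at the long line; let go, it snaps home. With the knob off the ring mark it moves less than 3 mm.
- latch_grip (a point): Middle of the latch's tab, 20 mm above the deck; moves with it, axes parallel to the safe's. Steel tab 34 mm long (safe's x), 13 thick (y), top 30 mm above the deck, a dark line along its top; it stands on a flat carriage 36 by 44 mm, top 4 mm above the deck. At home it is 95 mm from the knob's axis, at (-52, -20) mm from the safe's origin.
- open_line (a point): Where the middle of the latch is, at deck height, once pulled out to the long line. The long line is an 18 mm dark line on the plate, along the safe's x, beside the latch on the lid's side; the shorter 8 mm line there marks home.
- paperweight: Round glass paperweight, 64 mm across, 45 mm high, lying loose on the shelf to the right of the safe. Leave it alone. Origin at the centre of its underside.
- charging_puck: Black wireless charging puck, a disc 58 mm across and 9 mm high, loose on the shelf to the right of the safe. Leave it alone. Origin at the centre of its underside.
- smartwatch: Silver smartwatch on its side with closed link bracelet, about 62 by 55 mm and 36 mm high, loose on the shelf to the right of the safe. Leave it alone. Origin at the centre of its underside.
- sunglasses_case: Green plastic sunglasses case, 58 by 160 mm and 44 mm high, loose on the shelf to the left of the safe, lying roughly along the safe's y. Leave it alone. Origin at the centre of its underside.

How it is judged:
On the way, in this order (a step that is already met when the one before it is completed fails the run):
1. the knob's pointer is at the ring mark, the latch still at home (value of joint selector between 1.08 and 1.32 rad and value of joint latch below 0.004 m), for 0.2 s.
2. the latch is pulled out to the long line and held there by the fingers (value of joint latch between 0.024 and 0.032 m and contact force between the fingers and latch above 3 N), for 0.5 s.
At the end, for the whole second after the job is handed in: The latch is held by the fingers (more than 3 N of contact) within 4 mm of the long line (0.024 to 0.032 m out) and still, the knob is at the ring mark (1.2 rad, within 0.12), and none of the four loose things has moved 20 mm or more (all of step 2 and value of joint selector between 1.08 and 1.32 rad and velocity of joint latch between -0.01 and 0.01 m/s and distance of each of paperweight, charging_puck, smartwatch, sunglasses_case from where it was at the start of the episode below 0.02 m); the arm keeps its last pose, push and grip.
It fails at once if a thing lying beside the safe is shifted by 20 mm or more (distance of any of paperweight, charging_puck, smartwatch, sunglasses_case from where it was at the start of the episode above 0.02 m).
It also fails if it takes over 43 s, if anything falls off the work surface, if the arm or the gripper's body presses on something with over 40 N, if the wrist force passes 120 N, or if a joint passes its speed limit or range.

## Working session

There is one attempt and no reset: what is moved stays moved. The work goes in short steps, Python scripts to look and compute and a shell command to move; the robot and the scene stay as the last step left them, time stands still between calls to the robot, and variables do not carry over. Pictures are saved under pics/ and viewed, at most 10 in all, crops included, and the job is handed in when it is done.

```bash
ls; mkdir -p pics; python3 - <<'E'
from cell import robot
import cv2,numpy as np
for n in("top","side"):
    im=robot.read_camera(n); cv2.imwrite(f"pics/{n}0.png",cv2.resize(im[:,:,::-1],(784,588),interpolation=cv2.INTER_CUBIC)); cv2.imwrite(f"pics/{n}_raw.png",im[:,:,::-1])
    c=robot.camera_info(n);print(n,{k:np.round(v,3).tolist() for k,v in c.items() if k!='name'})
s=robot.observe();print({k:np.round(v,3).tolist() for k,v in s.items()})
E
```

```text
pics
top {'fx': 476.023, 'fy': 476.023, 'cx': 272.744, 'cy': 211.407, 'extrinsics': [[-0.091, -0.996, 0.002, 0.045], [-0.975, 0.089, -0.205, 0.611], [0.204, -0.02, -0.979, 1.442], [0.0, 0.0, 0.0, 1.0]]}
side {'fx': 445.236, 'fy': 445.236, 'cx': 276.917, 'cy': 203.205, 'extrinsics': [[-0.675, -0.737, 0.019, 0.431], [-0.495, 0.434, -0.752, 0.393], [0.547, -0.517, -0.659, 0.907], [0.0, 0.0, 0.0, 1.0]]}
{'t': 0.1, 'q': [-1.425, 0.246, 1.559, -0.0, 1.339, -0.174], 'dq': [0.001, -0.001, -0.003, -0.0, -0.0, -0.0], 'joint_efforts': [-0.0, -43.067, -32.713, -0.0, 0.003, 0.0], 'ee_pos': [0.204, -0.617, 0.241], 'tcp_rot': [-3.1, -0.5, -0.0], 'contact_force': [-0.966, -0.281, -0.166], 'moment': [-0.07, -0.063, 0.045], 'finger_force': 0.0, 'width': 1.002}
```

View pics/top0.png

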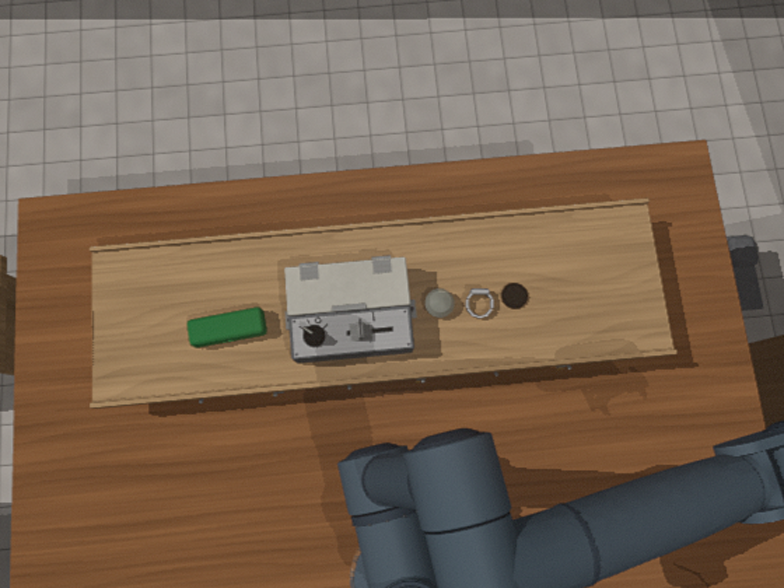

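View pics/side0.png

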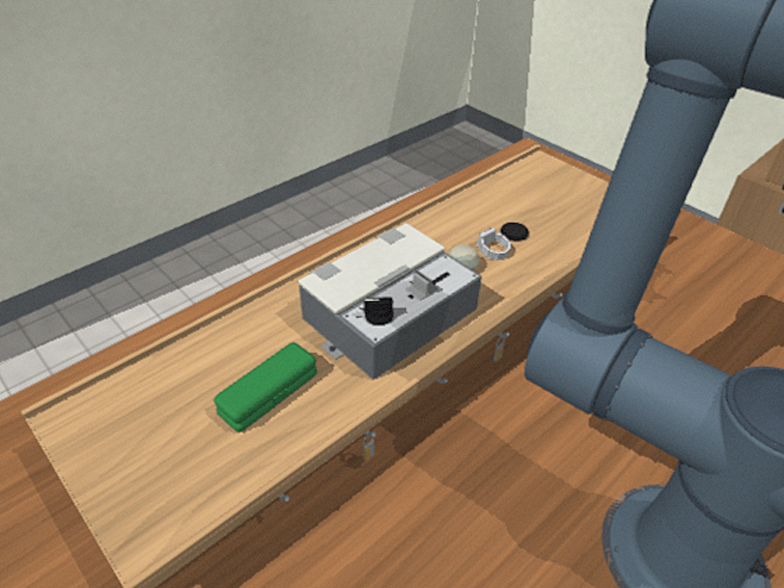

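The top view shows the safe centred at about (350,310) on screen, with the knob at (313,336) and the latch at (360,330). The paperweight, watch and puck are to its right and the green case to its left. I'll take one enlarged crop of both views.

```bash
python3 - <<'E'
import cv2,numpy as np
a=cv2.imread("pics/top_raw.png")[180:260,200:300]; b=cv2.imread("pics/side_raw.png")[155:270,210:350]
A=cv2.resize(a,None,fx=5,fy=5,interpolation=cv2.INTER_CUBIC)
cv2.imwrite("pics/cropA.png",cv2.resize(a,(750,600),interpolation=cv2.INTER_CUBIC)); cv2.imwrite("pics/cropB.png",cv2.resize(b,(700,575),interpolation=cv2.INTER_CUBIC))
E
```

```text
(no output)
```

View pics/cropA.png

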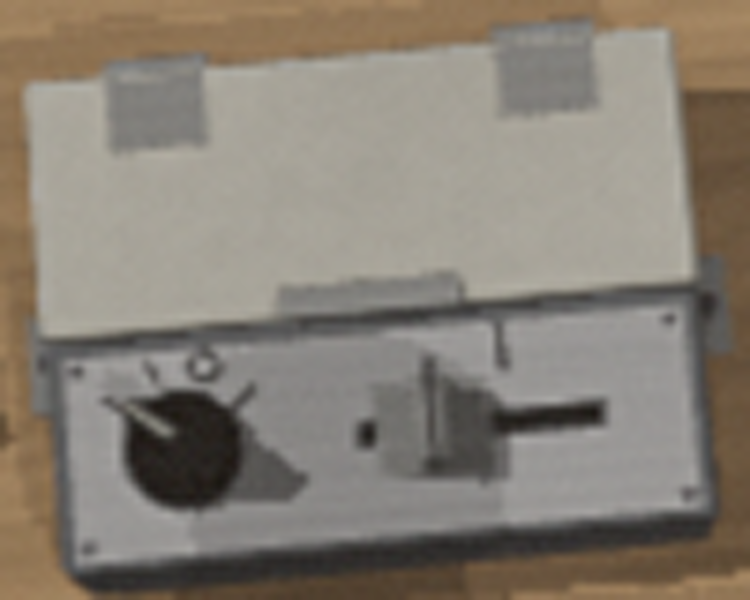

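View pics/cropB.png

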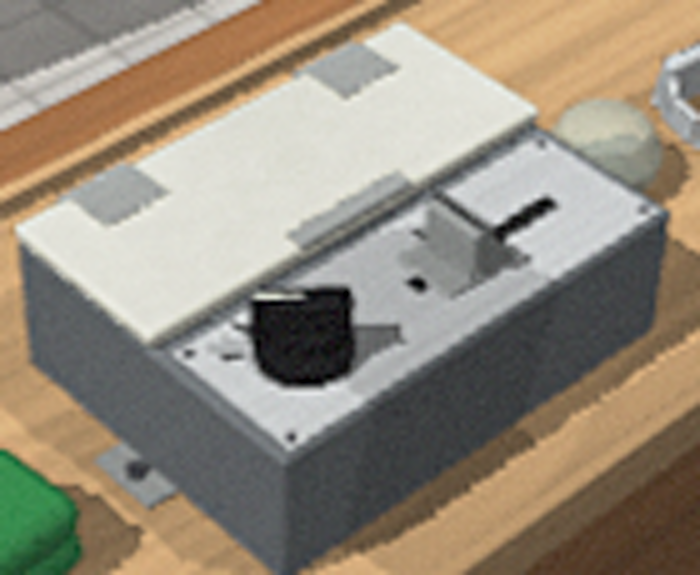

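The knob's light line points at the first short line, so q=0. The ring is at crop pixel (205,365), the tab's line runs (428,358)–(436,470), and the long line is at (500,345).

```bash
cat > h.py <<'E'
import numpy as np
from cell import robot
def ray(n,u,v,z):
    c=robot.camera_info(n);E=np.array(c["extrinsics"]);R,t=E[:3,:3],E[:3,3]
    d=R.T@np.array([(u-c["cx"])/c["fx"],(v-c["cy"])/c["fy"],1]);o=-R.T@t
    return (o+d*(z-o[2])/d[2])
def proj(n,p):
    c=robot.camera_info(n);E=np.array(c["extrinsics"]);q=E[:3,:3]@p+E[:3,3]
    return np.array([c["fx"]*q[0]/q[2]+c["cx"],c["fy"]*q[1]/q[2]+c["cy"]])
E
python3 - <<'E'
from h import *
def T(u,v,z): return ray("top",200+u/7.5-.5,180+v/7.5-.5,z)[:2]
def S(u,v,z): return ray("side",210+u/5-.5,155+v/5-.5,z)[:2]
P={"ring":T(205,365,.2),"s1":T(75,372,.2),"s2":T(668,318,.2),"s3":T(88,548,.2),"s4":T(688,494,.2),
"l1":T(27,85,.21),"l2":T(670,30,.21),"l3":T(40,338,.21),"l4":T(693,283,.21),"tabN":T(436,470,.23),"tabF":T(428,358,.23),"long":T(500,345,.2),
"S_s1":S(188,353,.2),"S_s2":S(541,144,.2),"S_s3":S(291,436,.2),"S_s4":S(643,209,.2),"S_l4":S(537,112,.21),"S_l3":S(150,340,.21),"S_l1":S(20,230,.21),"S_l2":S(400,25,.21)}
for k,v in P.items(): print(k,v.round(4))
def yaw(a,b): d=P[a]-P[b];return np.arctan2(-d[0],d[1])
for a,b in[("s1","s2"),("s3","s4"),("l1","l2"),("l3","l4"),("S_s1","S_s2"),("S_s3","S_s4"),("S_l1","S_l2"),("S_l3","S_l4")]:print(a,b,yaw(a,b).round(3))
def pose(src,dst):
    src=np.array(src);dst=np.array(dst);a=src-src.mean(0);b=dst-dst.mean(0)
    th=np.arctan2((a[:,0]*b[:,1]-a[:,1]*b[:,0]).sum(),(a*b).sum());c,s=np.cos(th),np.sin(th);R=np.array([[c,-s],[s,c]])
    t=dst.mean(0)-R@src.mean(0);return th,t,(dst-(src@R.T+t))
for pre in("","S_"):
    w=.114;src=[(-.011,.125),(-.011,-.125),(.095,.125),(.095,-.125)]
    th,t,r=pose(src,[P[pre+k] for k in("l3","l4","l1","l2")]);print(pre,"lid fit",th,t,(r*1e3).round(1).tolist())
    c,s=np.cos(th),np.sin(th);R=np.array([[c,-s],[s,c]])
    for n,p in dict(knob=(-.052,.075),tab=(-.052,-.02),ring=(-.02,.0651),open=(-.052,-.048)).items():print(n,(R@p+t).round(4))
    print("screws in safe frame",[(R.T@(P[pre+k]-t)).round(4).tolist() for k in("s1","s2","s3","s4")])
E
```

```text
ring [0.5469 0.1267]
s1 [0.5488 0.176 ]
s2 [ 0.549  -0.0502]
s3 [0.4814 0.1755]
s4 [ 0.4811 -0.0511]
l1 [0.6599 0.186 ]
l2 [ 0.6592 -0.0615]
l3 [0.5611 0.1872]
l4 [ 0.5597 -0.0604]
tabN [0.4945 0.0422]
tabF [0.5366 0.0416]
long [0.5444 0.0144]
S_s1 [0.547  0.1774]
S_s2 [ 0.5463 -0.0476]
S_s3 [0.479  0.1769]
S_s4 [ 0.4798 -0.0483]
S_l4 [ 0.557  -0.0549]
S_l3 [0.5561 0.191 ]
S_l1 [0.6529 0.1898]
S_l2 [ 0.6548 -0.0545]
s1 s2 0.001
s3 s4 -0.001
l1 l2 -0.003
l3 l4 -0.006
S_s1 S_s2 -0.003
S_s3 S_s4 0.003
S_l1 S_l2 0.008
S_l3 S_l4 0.004
 lid fit -0.005362744123692255 [0.56797732 0.06301667] [[3.5, -0.9], [3.4, 1.5], [-3.7, -1.5], [-3.1, 1.0]]
knob [0.5164 0.1383]
tab [0.5159 0.0433]
ring [0.5483 0.1282]
open [0.5157 0.0153]
screws in safe frame [[-0.0198, 0.1129], [-0.0184, -0.1133], [-0.0872, 0.112], [-0.0862, -0.1146]]
S_ lid fit 0.004228550026747288 [0.56316891 0.06768002] [[4.4, -1.6], [4.3, 2.5], [-4.8, -3.2], [-3.9, 2.4]]
knob [0.5109 0.1425]
tab [0.5113 0.0475]
ring [0.5429 0.1327]
open [0.5114 0.0195]
screws in safe frame [[-0.0157, 0.1097], [-0.0174, -0.1152], [-0.0837, 0.1096], [-0.0839, -0.1156]]
```

```bash
cat >> h.py <<'E'
from scipy.spatial.transform import Rotation as Ro
def go(x,y,z,yaw):
    s=robot.observe();R=Ro.from_rotvec(s["tcp_rot"]);d=np.array([x,y,z])-s["ee_pos"]
    G=Ro.from_matrix(np.array([[np.cos(yaw),np.sin(yaw),0],[np.sin(yaw),-np.cos(yaw),0],[0,0,-1]]))
    print("travel",(R.inv().apply(d)/.25).round(4),"rot",((R.inv()*G).as_rotvec()/2/np.pi).round(4),"mm",(d*1e3).round(1))
E
python3 -c "
from h import *
go(.31,-.365,.33,.4);go(.515,.138,.33,.9)"
```

```text
travel [ 0.7179 -0.8229 -0.3532] rot [-0.0003 -0.0001 -0.0128] mm [105.7 251.6  88.7]
travel [ 2.1289 -2.475  -0.3499] rot [-0.0003 -0.0001 -0.0923] mm [310.7 754.6  88.7]
```

```bash
M='{"travel":[[0.71,-0.825,-0.35],[0.71,-0.825,-0.35],[0.71,-0.825,-0.35],[0.71,-0.825,-0.35],[0.71,-0.825,-0.35],[0.71,-0.825,-0.35],[0.71,-0.825,-0.35]],"rotation":[[0,0,0],[0,0,0],[0,0,0],[0,0,0],[0,0,0],[0,0,0],[0,0,0]]}' ; unset M
python3 -m handwheel '{"travel":[[0.71,-0.825,-0.35],[0.71,-0.825,-0.35],[0.71,-0.825,-0.35],[0.71,-0.825,-0.35],[0.71,-0.825,-0.35],[0.71,-0.825,-0.35],[0.71,-0.825,-0.35],[0.71,-0.825,-0.35]],"rotation":[[0,0,0],[0,0,0],[0,0,0],[0,0,0],[0,0,0],[0,0,0],[0,0,0],[0,0,0]]}' 1
python3 -m handwheel '{"travel":[[0.71,-0.825,0],[0.71,-0.825,0],[0.71,-0.825,0],[0.71,-0.825,0],[0.71,-0.825,0],[0.71,-0.825,0],[0.71,-0.825,0],[0.71,-0.825,0]],"rotation":[[0,0,0],[0,0,0],[0,0,0],[0,0,0],[0,0,0],[0,0,0],[0,0,0],[0,0,0]]}'
python3 -m handwheel '{"travel":[[0.71,-0.825,0],[0.71,-0.825,0],[0.71,-0.825,0],[0.71,-0.825,0],[0.71,-0.825,0],[0.71,-0.825,0],[0.71,-0.825,0],[0.71,-0.825,0]],"rotation":[[0,0,-0.0923],[0,0,-0.0923],[0,0,-0.0923],[0,0,-0.0923],[0,0,-0.0923],[0,0,-0.0923],[0,0,-0.0923],[0,0,-0.0923]]}'
python3 -c "
from h import *
go(.515,.138,.27,.9)"
```

```text
t: 0.77
ee_pos: [0.3101, -0.3619, 0.3324]
tcp_rot: [3.097, 0.507, 0.004]
contact_force: [0.1, -1.0, 0.5]
width: 1.003
finger_force: 0.0
t: 1.43
ee_pos: [0.4124, -0.1106, 0.3293]
tcp_rot: [-3.099, -0.509, -0.0]
contact_force: [-0.5, -0.1, -0.3]
width: 0.998
finger_force: 0.0
t: 2.1
ee_pos: [0.5162, 0.1402, 0.3287]
tcp_rot: [-2.825, -1.371, 0.002]
contact_force: [0.6, -0.4, -0.1]
width: 0.999
finger_force: 0.0
travel [-0.0097  0.0022  0.2349] rot [-0.0002  0.0001  0.0006] mm [ -1.2  -2.2 -58.7]
```

```bash

python3 -m handwheel '{"travel":[[-0.01,0,0.13],[-0.01,0,0.235],[-0.01,0,0.235],[-0.01,0,0.235]],"rotation":[[0,0,0],[0,0,0],[0,0,0],[0,0,0]]}'
python3 - <<'E'
from h import *
import cv2
a=robot.read_camera("top")[160:260,190:310,::-1];b=robot.read_camera("side")[130:270,200:350,::-1]
cv2.imwrite("pics/c1.png",np.hstack([cv2.resize(a,(400,430),interpolation=2),cv2.resize(b,(400,430),interpolation=2)]))
go(.515,.138,.231,.9)
E
```

```text
t: 2.43
ee_pos: [0.513, 0.1346, 0.2695]
tcp_rot: [-2.829, -1.364, 0.006]
contact_force: [0.0, -0.6, 0.5]
width: 0.999
finger_force: 0.0
travel [ 0.0101 -0.0069  0.167 ] rot [ 0.0003 -0.0002 -0.0002] mm [  0.3   3.1 -41.7]
```

View pics/c1.png

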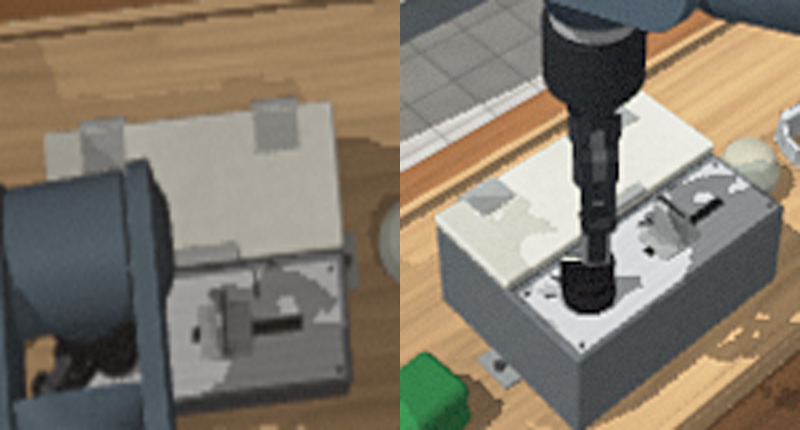

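The fingers stand over the knob in the side view (knob at about (585,290)), with the bar between them, so I'll descend and close.

```bash

python3 -m handwheel '{"travel":[[0.01,0,0.08],[0.01,0,0.159],[0.01,0,0.159],[0.01,0,0.159]],"rotation":[[0,0,0],[0,0,0],[0,0,0],[0,0,0]]}' 1
python3 -m handwheel '{"travel":[[0,0,0],[0,0,0],[0,0,0],[0,0,0],[0,0,0],[0,0,0],[0,0,0],[0,0,0]],"rotation":[[0,0,0],[0,0,0],[0,0,0],[0,0,0],[0,0,0],[0,0,0],[0,0,0],[0,0,0]]}' 0
```

```text
t: 2.87
ee_pos: [0.5157, 0.1374, 0.2323]
tcp_rot: [2.829, 1.365, 0.001]
contact_force: [1.2, -0.8, 1.3]
width: 1.0
finger_force: 0.0
t: 3.53
ee_pos: [0.5147, 0.1384, 0.2319]
tcp_rot: [-2.827, -1.366, 0.002]
contact_force: [-5.0, 2.8, 4.0]
width: 0.133
finger_force: 59.7
```

```bash

python3 -m handwheel '{"travel":[[0,0,0],[0,0,0],[0,0,0],[0,0,0],[0,0,0],[0,0,0],[0,0,0],[0,0,0]],"rotation":[[0,0,0.016],[0,0,0.032],[0,0,0.048],[0,0,0.064],[0,0,0.08],[0,0,0.095],[0,0,0.095],[0,0,0.095]]}'
python3 -m handwheel '{"travel":[[0,0,0],[0,0,0],[0,0,0],[0,0,0],[0,0,0],[0,0,0],[0,0,0],[0,0,0]],"rotation":[[0,0,0.016],[0,0,0.032],[0,0,0.048],[0,0,0.064],[0,0,0.08],[0,0,0.096],[0,0,0.096],[0,0,0.096]]}'
python3 -c "
from h import *
go(.515,.138,.23,-.3);print(robot.observe()['moment'],robot.observe()['contact_force'])"
```

```text
t: 4.2
ee_pos: [0.5151, 0.1378, 0.2319]
tcp_rot: [-3.105, -0.478, 0.001]
contact_force: [-4.2, -0.1, 5.5]
width: 0.129
finger_force: 59.8
t: 4.87
ee_pos: [0.515, 0.1372, 0.2319]
tcp_rot: [3.105, -0.466, -0.002]
contact_force: [-4.8, -1.1, 5.4]
width: 0.133
finger_force: 59.8
travel [-0.001  -0.0029  0.0076] rot [0.0003 0.0001 0.0004] mm [-0.   0.8 -1.9]
[-0.45011288  0.89830002  0.00710372] [-4.80953121 -1.12146789  5.38866929]
```

```bash

python3 -m handwheel '{"travel":[[0,0,0],[0,0,0],[0,0,0],[0,0,0],[0,0,0],[0,0,0],[0,0,-0.1],[0,0,-0.16]],"rotation":[[0,0,0],[0,0,0],[0,0,0],[0,0,0],[0,0,0],[0,0,0],[0,0,0],[0,0,0]]}' 1
python3 -m handwheel '{"travel":[[0,0,-0.16],[-0.4,0,-0.16],[-0.4,0,-0.16],[-0.4,0,-0.16],[-0.4,0,-0.16]],"rotation":[[0,0,0],[0,0,0],[0,0,0],[0,0,0],[0,0,0]]}' 1
python3 - <<'E'
from h import *
import cv2
a=robot.read_camera("top")[160:260,190:310,::-1];b=robot.read_camera("side")[150:250,210:330,::-1]
cv2.imwrite("pics/c2.png",np.hstack([cv2.resize(a,(400,400),interpolation=2),cv2.resize(b,(400,400),interpolation=2)]))
go(.515,.043,.27,0)
E
```

```text
t: 5.53
ee_pos: [0.5153, 0.1378, 0.272]
tcp_rot: [3.106, -0.47, -0.001]
contact_force: [0.3, -0.2, 1.1]
width: 1.004
finger_force: 0.0
t: 5.95
ee_pos: [0.4174, 0.1684, 0.3116]
tcp_rot: [-3.106, 0.466, -0.001]
contact_force: [0.2, -0.3, 0.6]
width: 0.998
finger_force: 0.0
travel [0.5107 0.3634 0.1668] rot [-0.     -0.0002 -0.0477] mm [  95.3 -124.5  -41.6]
```

View pics/c2.png

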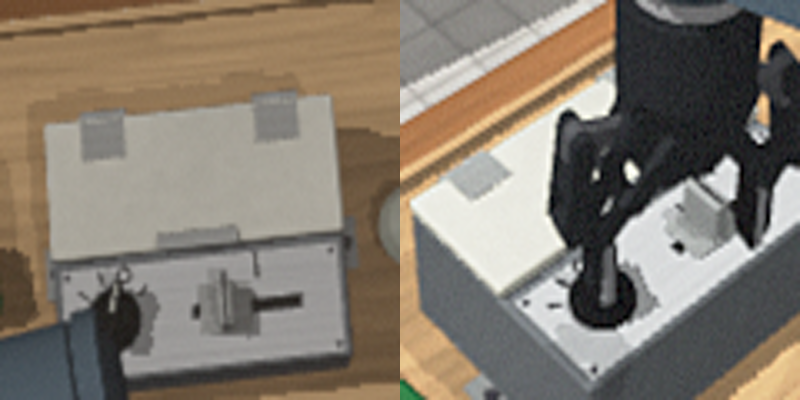

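The knob has turned: its light line runs about (110,308)–(119,284), near the ring at (124,272). I'll check that numerically against projected positions.

```bash
python3 - <<'E'
from h import *
import cv2
k=np.array([.515,.138])
im=robot.read_camera("top");cv2.imwrite("pics/r2.png",cv2.resize(im[215:250,205:245,::-1],(800,700)[:1]+(600,),interpolation=2) if 0 else cv2.resize(im[218:248,208:248,::-1],(800,600),interpolation=cv2.INTER_CUBIC))
f=lambda p:((proj("top",p)-[208,218]+.5)*20).round()
for q in(.6,.9,1.2,1.5):
    a=.9-q;print(q,[f(np.array([*(k+r*np.array([np.cos(a),np.sin(a)])),.236])) for r in(0,.02)])
print(f(np.array([.547,.1282,.2])))
E
```

```text
0.6 [array([297., 403.]), array([245., 271.])]
0.9 [array([297., 403.]), array([287., 261.])]
1.2 [array([297., 403.]), array([330., 263.])]
1.5 [array([297., 403.]), array([370., 278.])]
[376. 214.]
```

View pics/r2.png

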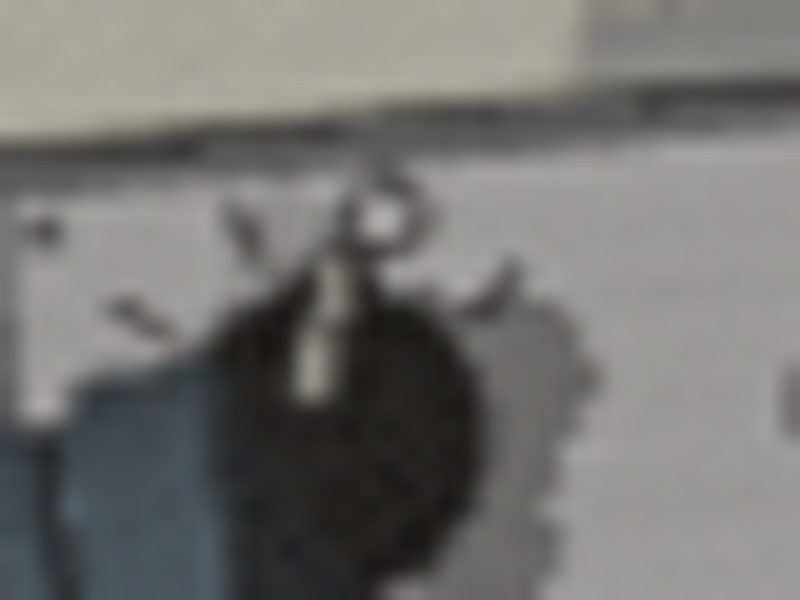

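The line runs (310,395)→(338,262), which matches the prediction for q=1.2, so the pointer is at the ring. Next is the latch.

```bash

python3 -m handwheel '{"travel":[[0.512,0.3625,0],[0.512,0.3625,0],[0.512,0.3625,0],[0.512,0.3625,0],[0.512,0.3625,0.1],[0.512,0.3625,0.16],[0.512,0.3625,0.16]],"rotation":[[0,0,-0.0477],[0,0,-0.0477],[0,0,-0.0477],[0,0,-0.0477],[0,0,-0.0477],[0,0,-0.0477],[0,0,-0.0477]]}' 1
python3 - <<'E'
from h import *
import cv2
a=robot.read_camera("top")[160:260,190:310,::-1];b=robot.read_camera("side")[150:250,210:330,::-1]
cv2.imwrite("pics/c3.png",np.hstack([cv2.resize(a,(400,400),interpolation=2),cv2.resize(b,(400,400),interpolation=2)]))
go(.515,.043,.223,0)
E
```

```text
t: 6.68
ee_pos: [0.5144, 0.0416, 0.2668]
tcp_rot: [-3.141, 0.005, 0.012]
contact_force: [-0.3, -0.1, -0.9]
width: 0.999
finger_force: 0.0
travel [-0.0021 -0.0025  0.1911] rot [-0.      0.0003 -0.0002] mm [ -0.6   0.6 -47.8]
```

View pics/c3.png

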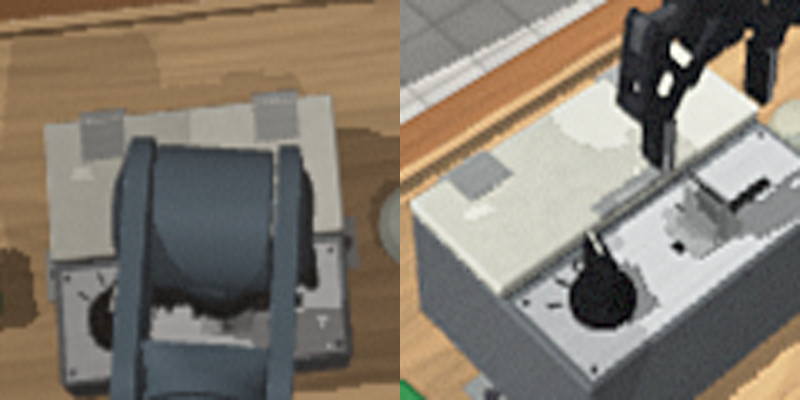

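The fingers are on either side of the tab (right panel: fingers at (655,165) and (760,100), tab at (705,210)). Descend and grip.

```bash

python3 -m handwheel '{"travel":[[0,0,0.1],[0,0,0.196],[0,0,0.196],[0,0,0.196]],"rotation":[[0,0,0],[0,0,0],[0,0,0],[0,0,0]]}' 1
python3 -m handwheel '{"travel":[[0,0,0],[0,0,0],[0,0,0],[0,0,0],[0,0,0],[0,0,0],[0,0,0],[0,0,0]],"rotation":[[0,0,0],[0,0,0],[0,0,0],[0,0,0],[0,0,0],[0,0,0],[0,0,0],[0,0,0]]}' 0
python3 -c "
from h import *
for i in range(3):
  s=robot.observe();print(s['ee_pos'].round(4) if hasattr(s['ee_pos'],'round') else s['ee_pos'],s['contact_force'])"
```

```text
t: 7.12
ee_pos: [0.5153, 0.0431, 0.2227]
tcp_rot: [-3.142, 0.0, 0.001]
contact_force: [0.9, -0.3, 0.8]
width: 1.001
finger_force: 0.0
t: 7.78
ee_pos: [0.5155, 0.0426, 0.2229]
tcp_rot: [3.141, -0.001, 0.001]
contact_force: [-2.0, -1.1, 4.9]
width: 0.139
finger_force: 59.9
[0.5155 0.0426 0.2229] [-1.95452762 -1.10671689  4.86675963]
[0.5155 0.0426 0.2229] [-1.95452762 -1.10671689  4.86675963]
[0.5155 0.0426 0.2229] [-1.95452762 -1.10671689  4.86675963]
```

```bash

python3 -m handwheel '{"travel":[[0,0.02,0],[0,0.04,0],[0,0.06,0],[0,0.08,0],[0,0.1,0],[0,0.112,0],[0,0.112,0],[0,0.112,0]],"rotation":[[0,0,0],[0,0,0],[0,0,0],[0,0,0],[0,0,0],[0,0,0],[0,0,0],[0,0,0]]}' 0
python3 -m handwheel '{"travel":[[0,0,0],[0,0,0],[0,0,0],[0,0,0],[0,0,0],[0,0,0],[0,0,0],[0,0,0]],"rotation":[[0,0,0],[0,0,0],[0,0,0],[0,0,0],[0,0,0],[0,0,0],[0,0,0],[0,0,0]]}' 0
python3 - <<'E'
from h import *
import cv2
a=robot.read_camera("top")[200:250,210:290,::-1];b=robot.read_camera("side")[170:230,250:330,::-1]
cv2.imwrite("pics/c4.png",np.hstack([cv2.resize(a,(400,500),interpolation=2),cv2.resize(b,(400,500),interpolation=2)]))
E
```

```text
t: 8.45
ee_pos: [0.5155, 0.0161, 0.2229]
tcp_rot: [-3.138, 0.001, -0.001]
contact_force: [-2.0, 7.6, 5.2]
width: 0.133
finger_force: 60.2
t: 9.12
ee_pos: [0.5155, 0.0163, 0.2229]
tcp_rot: [-3.138, 0.001, -0.001]
contact_force: [-0.3, 7.8, 6.4]
width: 0.136
finger_force: 60.2
```

View pics/c4.png

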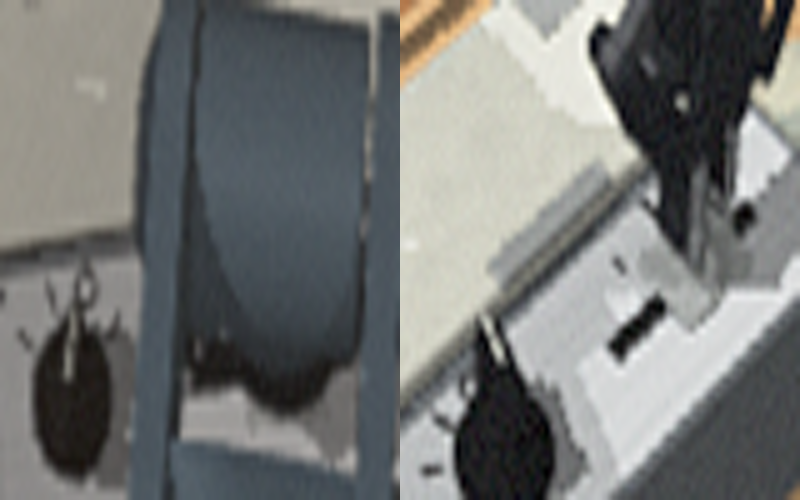

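The carriage has moved out to just short of the long line: 26.4 mm of travel with 7.7 N of spring force. The knob is still at the ring. I'll nudge 1.2 mm more, settle, and hand in.

```bash

python3 -m handwheel '{"travel":[[0,0.005,0],[0,0.005,0],[0,0.005,0],[0,0.005,0],[0,0.005,0],[0,0.005,0],[0,0.005,0],[0,0.005,0]],"rotation":[[0,0,0],[0,0,0],[0,0,0],[0,0,0],[0,0,0],[0,0,0],[0,0,0],[0,0,0]]}' 0
python3 -c "
from cell import robot
print(robot.close_job())"
```

```text
t: 9.88
ee_pos: [0.5155, 0.0151, 0.2229]
tcp_rot: [-3.137, 0.001, -0.001]
contact_force: [-0.7, 8.0, 4.5]
width: 0.139
finger_force: 60.2
the job is handed in; nothing more can be done
None
```

The knob is at the ring mark and the fingers are holding the latch at the long line (about 27.5 mm out, 8 N of spring pull); nothing beside the safe was approached, and the job was handed in at about 9.9 s, with no verdict shown.

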